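# Gauge the roller sleeve and pass it

## Task

Two steel sleeves for the dough-sheeter rollers stand on the table, alike but for their bore. Take the one whose bore fits over the gauge pin, slide it all the way down the pin onto the foot to prove the fit, then take it off and set it down (do not drop it) standing upright in the shallow dark metal tray of passed parts. Leave the sleeve with the narrow bore where it stands.

Things in the scene. Friction and masses are not known exactly. Their poses are not given: they have to be found in the camera images.
- wide_sleeve_center (a point): centre (half-way up, on the axis) of the plain steel sleeve with the wide bore, loose: a round tube standing on its end, z up its axis, outer diameter 52 mm, bore 32 mm right through (wall 10 mm), height 46 mm, about 0.12 kg. It can be gripped across its outside from above in any direction.
- narrow_sleeve_center (a point): centre (half-way up, on the axis) of the plain steel sleeve with the narrow bore, loose, standing on its end: outer diameter 52 mm, height 46 mm, bore only 16 mm, too small for the gauge pin. To be left alone.
- gauge_seat (a point): centre of the top face of the gauge's foot, where a sleeve fully down on the pin rests; z up along the pin. The gauge is fixed: a dark round steel foot, 90 mm across and 12 mm high, with an upright steel pin of diameter 24 mm rising 64 mm above this point; the top 18 mm of the pin taper to a nose 8 mm across.
- tray_in (a point): centre of the inner floor (4 mm above the table) of the shallow square dark steel baking tray for passed parts, fixed, empty: outside 150 x 150 mm, rim 22 mm above the table, walls 4 mm; x and y along its sides.
Things that resemble listed ones, but are neither listed nor needed, are in the scene too. What is shaped like the part that bears wide_sleeve_center but pink is not meant.

How it is judged:
On the way:
1. the wide-bored sleeve is fully down on the gauge pin, resting on the foot (horizontal distance between wide_sleeve_center and gauge_seat below 0.01 m and z of wide_sleeve_center in the frame of gauge_seat between 0.018 and 0.029 m and angle between wide_sleeve_center's own z axis and vertical below 0.18 rad), for 0.1 s.
At the end, for the whole second after the job is handed in: After having been fully down on the gauge pin (within 6 mm of the foot, upright), the wide-bored sleeve stands upright (within 10 degrees) at rest on the tray's floor, its axis within 50 mm of the tray's centre along each side; the narrow-bored sleeve is within 20 mm of where it stood (x of wide_sleeve_center in the frame of tray_in between -0.05 and 0.05 m and y of wide_sleeve_center in the frame of tray_in between -0.05 and 0.05 m and z of wide_sleeve_center in the frame of tray_in below 0.029 m and angle between wide_sleeve_center's own z axis and vertical below 0.18 rad and linear speed of wide_sleeve below 0.02 m/s and distance of narrow_sleeve_center from where it was at the start of the episode below 0.02 m); the robot touches nothing.
It fails at once if the narrow-bored sleeve is moved more than 20 mm (distance of narrow_sleeve_center from where it was at the start of the episode above 0.02 m).
It fails at once if the wide-bored sleeve is dropped into the tray (falls free there faster than 0.8 m/s, as from over 30 mm) (linear speed of wide_sleeve above 0.8 m/s and horizontal distance between wide_sleeve_center and tray_in below 0.09 m and height (world z) of wide_sleeve_center below 0.15 m and contact force between wide_sleeve and the fingers below 0.1 N).
It also fails if it takes over 48 s, if anything falls off the work surface, if the arm or the gripper's body presses on something with over 40 N, if the wrist force passes 120 N, or if a joint passes its speed limit or range.

## Robot

A 6-joint arm with a two-finger parallel gripper is mounted at the origin on the work surface; the furniture and walls round the work are solid. World frame = base frame: x ahead of the robot, y to its left, z up, the work surface at z = 0. Lengths are in m, angles in rad, forces in N, time in s.
With the tool pointing down it reaches from about 0.425 to 0.95 m from the base axis. Payload 3.5 kg.
Tool frame: the origin (TCP) lies between the finger pads; the fingertips stand 19 mm ahead of it and the grasp point (between the pads) is the TCP (ctrl.nose_length is the distance from the TCP to the fingertips, in m); z points along the fingers, y is the line along which they close (so a half turn about z gives the same grasp; the last joint's range is limited). The gripper opens to 85 mm and grips with 20 to 120 N. Pads are 22 mm wide; open, the fingers measure 114 mm over their backs; the gripper's body (76 mm by 85 mm) begins 54 mm behind the grasp point. The pads swing forward as they close: fully open they stand 13 mm farther back than shut.
Start: joints at [-0.15, 0.286, 1.577, -0, 1.279, -0.15], TCP at [0.675, 0, 0.25] pointing down, gripper open.
Joint ranges: [-2.77, 2.77], [-0.9, 2.22], [0.21, 2.48], [-1.53, 4.67], [0.24, 2.81], [-2.84, 2.84]. Speed limits (rad/s): [2.79, 2.79, 3.14, 3.14, 3.14, 3.14].

## Interface

Orientations are given as a unit quaternion [x, y, z, w].
In Python, from plant import ctrl gives the robot as it stands.
- The arm moves only by the tool apply_moves, never from a script. Its argument "series" is a list of rows, each a list of 6 numbers: the shift along the world's x, y, z scaled (see below), then the turn, a rotation vector about the world's x, y, z scaled (see below). A call has 1 to 20 rows; each row is the pose to reach, as a shift and turn from the pose commanded when the call began; what a row does not reach only later rows make up. The controller multiplies each number of a shift by 0.8 m and each number of a turn by 45 degrees. A row lasts 1/8 s, in which the tool goes at most 62.5 mm and 10.7 degrees, less where a joint would pass 70% of its speed; a pose out of reach is approached as far as the arm can. A call with a number of a shift or a turn outside -1 to 1 is refused whole. A call with a gripper value outside its range is refused whole. "jaw" is the opening, from 0 (shut) to 1 (fully open), set as the call begins (left out, the last holds). The fingers move at their own pace and stop on an object; "squeeze" is the grip in N (left out, the last holds). Time passes only in rows, so rows that repeat a pose let the fingers close. It gives the time, the measured TCP pose, the force, the opening and the grip force at its end, in the units of the state.
- ctrl.get_state(): the state, without advancing time (a new reading comes with each control period).
- ctrl.read_camera(name): name is "scene" or "side" or "wrist"; returns the picture (480x640x3 uint8, red, green, blue); there is no depth.
- ctrl.get_calibration(name): a dict with "fx", "fy", "cx", "cy" (pixels), "xyz" and "orientation" of the camera in the world; the wrist camera has in their place "hand_eye" (4x4, takes a point from camera to tool coordinates, whose origin is the TCP and whose axes are the flange's). Camera axes: x right, y up, looking along -z (the intrinsics and any distortion apply to the point x, -y, -z); pixel columns grow to the right and rows downward; lengths in m; the calibration is good to about 2 mm. The wrist camera is an equidistant fisheye: a pixel r from the principal point sees the ray r / f radians off the axis. A picture is of the moment at which its call begins: read the wrist's pose just before it. get_calibration takes no time and is no camera call.
- ctrl.sign_off(): hands the job in; it is judged then, once.
Trained networks look in the newest picture that a camera, given by its name, has taken for a name from the list of things; names that differ only in an ending like _2 or _b are one class to them, and where a whole thing is asked for, a point or a joint stands for the part that bears it (a point fixed in the world has none). Each returns a list of dicts, best first, with "p" (0 to 1); they miss things now and then, are a little off and sometimes report something else, mostly with a low value. They report only what shows in the picture. A call takes as long as a camera call. They do not tell look-alikes from the thing itself.
- ctrl.boxes_of(thing, camera): "xy" ([column, row] as shares, 0 to 1, of the picture: columns of its width, rows of its height, amid what is visible of it).
- ctrl.silhouettes(thing, camera): "pixels" (480x640 bool, what is visible of it) and "xy" ([column, row] as shares, 0 to 1, of the picture: columns of its width, rows of its height, amid what is visible of it).
The state is a dict: "time": time; "qpos": joint angles; "dq": joint speeds; "joint_efforts": joint torques, N m; "eef_pos": TCP position; "tcp_rot": TCP orientation; "contact_force": force on the tool from outside, world axes, zero at the start; "wrist_torque": the same for the moment, N m; "opening": opening from 0.0 (shut) to 1.0 (fully open); "finger_force": force on a finger pad.
Only numpy, scipy, OpenCV 4.12 (cv2) and the standard library are available. Lean on these libraries where they do the work, as an engineer would, in place of code of your own. Each camera call takes 0.05 s, during which the arm holds its last target. There are 200 camera calls.

## Working session

There is one attempt and no reset: what is moved stays moved. The work goes in short steps, Python scripts to look and compute and a tool call to move; the robot and the scene stay as the last step left them, time stands still between calls to the robot, and variables do not carry over. Pictures are saved under pics/ and viewed, at most 10 in all, crops included, and the job is handed in when it is done.

Besides the shell and the picture viewer there is one more tool, called as name(argument=value, ...), one argument or row to a line, values as JSON. apply_moves: Moves the arm, as the interface text tells. Shifts and turns lie within -1 to 1; 1 stands for 0.8 m of shift or 45 degrees of turn. Its arguments: {"type":"object","properties":{"series":{"type":"array"},"jaw":{"type":"number"},"squeeze":{"type":"number"}},"required":["series"]}

```bash
mkdir -p pics
cat > h.py <<'E'
import numpy as np, cv2
from scipy.spatial.transform import Rotation as R
from plant import ctrl
def ray(cam,px,st=None):
    c=ctrl.get_calibration(cam); u,v=(px[0]-c['cx'])/c['fx'],(px[1]-c['cy'])/c['fy']
    if cam=='wrist':
        t=np.hypot(u,v); d=np.array([np.sin(t)*u/t,-np.sin(t)*v/t,-np.cos(t)])
        H=np.array(c['hand_eye']); r=R.from_quat(st['tcp_rot'])
        return r.apply(H[:3,3])+st['eef_pos'], r.apply(H[:3,:3]@d)
    return np.array(c['xyz']), R.from_quat(c['orientation']).apply([u,-v,-1])
def hit(cam,px,z,st=None):
    o,d=ray(cam,px,st); return o+d*(z-o[2])/d[2]
def save(im,n): cv2.imwrite('pics/'+n,im[:,:,::-1])
E
python3 - <<'E'
from h import *
ims=[]
for cam in ['scene','side','wrist']:
    st=ctrl.get_state(); im=ctrl.read_camera(cam); ims.append(im); save(im,cam+'0.png')
    for t,z in [('wide_sleeve_center',.023),('narrow_sleeve_center',.023),('gauge_seat',.012),('tray_in',.004)]:
        for b in ctrl.boxes_of(t,cam)[:5]:
            px=np.array(b['xy'])*[640,480]
            print(cam,t,round(b['p'],2),px.round(),hit(cam,px,z,st).round(3))
print({c:ctrl.get_calibration(c) for c in ['scene','side','wrist']})
g=np.hstack([cv2.resize(i,(400,300)) for i in ims[:2]]); g=np.vstack([g,np.hstack([cv2.resize(ims[2],(400,300)),np.zeros((300,400,3),np.uint8)])]); save(g,'all0.png')
E
```

```text
scene wide_sleeve_center 0.73 [213. 225.] [0.362 0.151 0.023]
scene wide_sleeve_center 0.64 [321. 203.] [0.589 0.077 0.023]
scene wide_sleeve_center 0.58 [274. 221.] [0.46  0.077 0.023]
scene narrow_sleeve_center 0.85 [302. 245.] [ 0.434 -0.038  0.023]
scene gauge_seat 0.75 [387. 238.] [ 0.583 -0.12   0.012]
scene tray_in 0.85 [321. 203.] [0.617 0.106 0.004]
side wide_sleeve_center 0.68 [268. 214.] [0.359 0.139 0.023]
side wide_sleeve_center 0.58 [306. 231.] [0.451 0.077 0.023]
side narrow_sleeve_center 0.78 [279. 260.] [ 0.424 -0.051  0.023]
side narrow_sleeve_center 0.7 [379. 240.] [0.6   0.063 0.023]
side gauge_seat 0.8 [369. 296.] [ 0.596 -0.127  0.012]
side gauge_seat 0.35 [279. 261.] [ 0.421 -0.037  0.012]
side tray_in 0.98 [380. 239.] [0.6   0.104 0.004]
wrist wide_sleeve_center 0.82 [115. 144.] [0.454 0.067 0.023]
wrist wide_sleeve_center 0.73 [50. 88.] [0.361 0.142 0.023]
wrist wide_sleeve_center 0.19 [257. 105.] [0.609 0.096 0.023]
wrist narrow_sleeve_center 0.72 [111. 256.] [ 0.43  -0.056  0.023]
wrist gauge_seat 0.87 [252. 301.] [ 0.593 -0.111  0.012]
wrist tray_in 0.59 [
[... 281 characters left out ...]
': {'fx': 602.8636054116279, 'fy': 602.8636054116279, 'cx': 319.6584840146291, 'cy': 239.4084571430587, 'xyz': array([ 0.63506072, -0.99495893,  0.56651163]), 'orientation': array([0.51889277, 0.03142643, 0.07088585, 0.85131538])}, 'wrist': {'fx': 371.64829954431775, 'fy': 371.64829954431775, 'cx': 326.91627077021565, 'cy': 235.37692392140033, 'hand_eye': array([[ 3.30563106e-04,  9.58011891e-01,  2.86728283e-01,
         7.29820159e-02],
       [ 9.99999660e-01, -9.99530045e-05, -8.18917561e-04,
        -3.57852914e-04],
       [-7.55873408e-04,  2.86728456e-01, -9.58011598e-01,
        -1.23452925e-01],
       [ 0.00000000e+00,  0.00000000e+00,  0.00000000e+00,
         1.00000000e+00]])}}
```

View pics/all0.png

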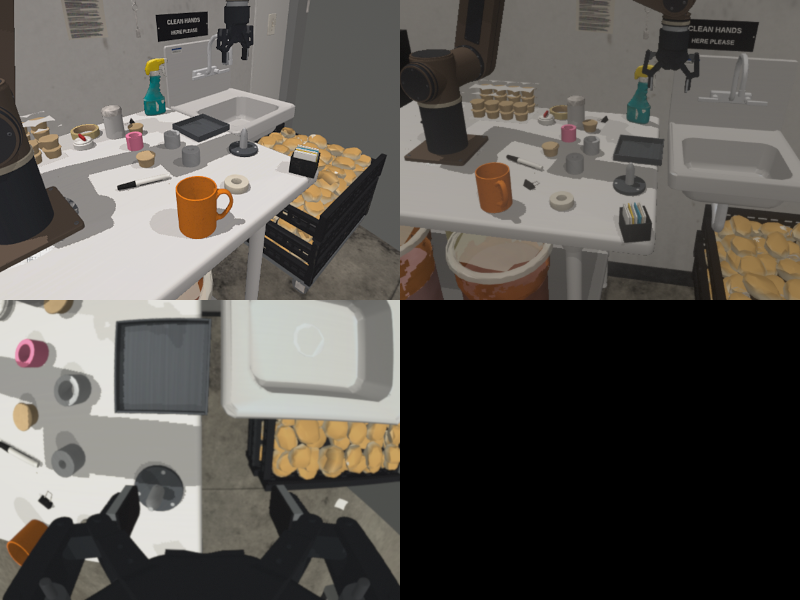

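The first pictures show three sleeve-shaped things in the wrist view. The grey one at (115,144) has a wide, open bore. The grey one at (108,256) has a small bore, so it is the narrow one. The one at (50,88) is pink and not meant. I take (115,144) as the wide sleeve, at about (0.455, 0.072), and will move above it to confirm. The gauge is at (252,301) and the tray at (260,105).

apply_moves(
  series=[
    [-0.275,0.09,-0.0625,0,0,0],
    [-0.275,0.09,-0.0625,0,0,0],
    [-0.275,0.09,-0.0625,0,0,0],
    [-0.275,0.09,-0.0625,0,0,0],
    [-0.275,0.09,-0.0625,0,0,0],
    [-0.275,0.09,-0.0625,0,0,0],
    [-0.275,0.09,-0.0625,0,0,0],
  ],
  jaw=1,
  squeeze=40,
)

```text
time: 1.62
eef_pos: [0.4568, 0.0716, 0.2016]
tcp_rot: [0.707, 0.707, 0.001, 0.001]
contact_force: [-0.3, -0.8, 0.9]
opening: 1.002
finger_force: 0.0
```

```bash
cat > look.py <<'E'
from h import *
def rim(mask,z,st):
    "circle through the back-projected silhouette's outline at plane z"
    c=max(cv2.findContours(mask.astype(np.uint8),0,1)[0],key=cv2.contourArea)[:,0]
    p=np.array([hit('wrist',q.astype(float),z,st)[:2] for q in c])
    (x,y),r=cv2.minEnclosingCircle((p*1000).astype(np.float32)); return np.round([x,y,r],1)
E
python3 - <<'E'
from look import *
st=ctrl.get_state(); im=ctrl.read_camera('wrist'); save(im,'w1.png')
print(st['time'],st['eef_pos'],st['tcp_rot'],st['contact_force'])
for t in ['wide_sleeve_center','narrow_sleeve_center']:
    for s in ctrl.silhouettes(t,'wrist')[:3]:
        print(t,round(s['p'],2),np.array(s['xy'])*[640,480],s['pixels'].sum(),'top',rim(s['pixels'],.046,st),'mid',hit('wrist',np.array(s['xy'])*[640,480],.023,st).round(3))
E
```

```text
1.625 [0.45680372 0.07159142 0.20158812] [0.70731298 0.70689939 0.00081606 0.00096913] [-0.33979888 -0.76056889  0.88137574]
wide_sleeve_center 0.78 [324.48  230.496] 2928 top [454.8  72.8  28.5] mid [0.455 0.058 0.023]
wide_sleeve_center 0.55 [200.384 133.488] 3211 top [367.4 144.7  29.8] mid [0.352 0.143 0.023]
narrow_sleeve_center 0.75 [297.728 345.696] 3083 top [427.6 -43.3  37.4] mid [ 0.429 -0.057  0.023]
```

View pics/w1.png

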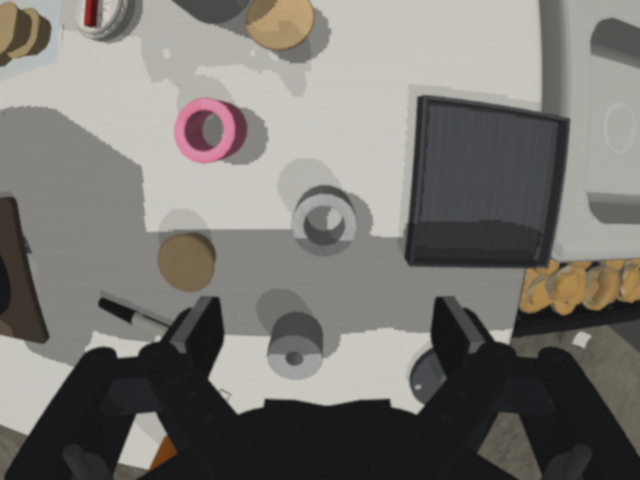

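The picture shows the wide bore at (324,222), with the table visible through it. The narrow-bored sleeve is at (295,355) with a small hole, and the pink one is at (210,130). The wide grey sleeve fits the description. I'll confirm it in one enlarged crop and measure the bore.

Run:
```python
from h import *
im=cv2.imread('pics/w1.png')
cv2.imwrite('pics/c1.png',cv2.resize(im[170:290,260:400],None,fx=5,fy=5,interpolation=cv2.INTER_CUBIC))
st=ctrl.get_state()
for q in [(324,218),(324,222),(324,226)]: print(q,hit('wrist',q,.046,st).round(4))
```

```text
(324, 218) [0.4539 0.0753 0.046 ]
(324, 222) [0.4539 0.0722 0.046 ]
(324, 226) [0.4539 0.0689 0.046 ]
```

View pics/c1.png

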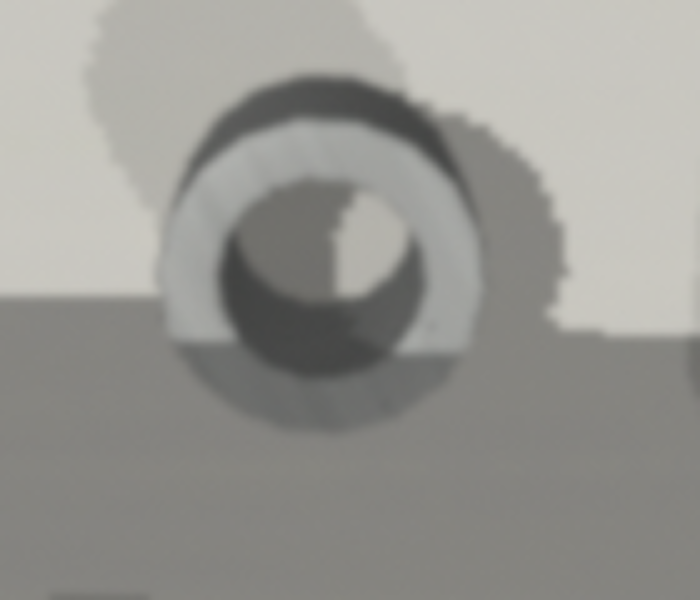

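The crop confirms it: a plain grey ring with the table visible through a bore about 0.64 of its diameter. Its top centre is at pixel (324.4,225), which is (0.454, 0.070). Now I descend with the jaw partly closed so it stays clear of the roll.

apply_moves(
  series=[
    [-0.003,-0.0025,-0.05,0,0,0],
    [-0.003,-0.0025,-0.1,0,0,0],
    [-0.003,-0.0025,-0.15,0,0,0],
    [-0.003,-0.0025,-0.19,0,0,0],
    [-0.003,-0.0025,-0.21,0,0,0],
    [-0.003,-0.0025,-0.21,0,0,0],
    [-0.003,-0.0025,-0.21,0,0,0],
  ],
  jaw=0.82,
)

```text
time: 2.65
eef_pos: [0.4539, 0.0699, 0.0336]
tcp_rot: [0.707, 0.707, 0.001, 0.001]
contact_force: [-0.9, -0.2, -0.7]
opening: 0.82
finger_force: 0.0
```

apply_moves(
  series=[
    [0,0,0,0,0,0],
    [0,0,0,0,0,0],
    [0,0,0,0,0,0],
    [0,0,0,0,0,0],
    [0,0,0,0,0,0],
    [0,0,0,0,0,0],
  ],
  jaw=0,
  squeeze=40,
)

```text
time: 3.4
eef_pos: [0.454, 0.07, 0.0341]
tcp_rot: [0.707, 0.707, 0.001, 0.001]
contact_force: [-0.8, -0.1, 5.8]
opening: 0.597
finger_force: 41.8
```

apply_moves(
  series=[
    [0,0,0.05,0,0,0],
    [0,0,0.12,0,0,0],
    [0,0,0.19,0,0,0],
    [0.03,-0.05,0.2125,0,0,0],
    [0.06,-0.12,0.2125,0,0,0],
    [0.1,-0.19,0.2125,0,0,0],
    [0.14,-0.26,0.2125,0,0,0],
    [0.17,-0.325,0.2125,0,0,0],
    [0.17,-0.325,0.2125,0,0,0],
    [0.17,-0.325,0.2125,0,0,0],
    [0.17,-0.325,0.2125,0,0,0],
  ],
)

```text
time: 4.78
eef_pos: [0.588, -0.1886, 0.2023]
tcp_rot: [0.707, 0.708, -0.0, -0.0]
contact_force: [-0.3, -0.1, -1.7]
opening: 0.594
finger_force: 42.4
```

Run:
```python
from look import *
st=ctrl.get_state(); im=ctrl.read_camera('wrist'); save(im,'w2.png')
print(st['time'],st['eef_pos'],st['tcp_rot'],st['opening'],st['finger_force'])
for t,z in [('gauge_seat',.012),('wide_sleeve_center',.19)]:
    for s in ctrl.silhouettes(t,'wrist')[:2]:
        px=np.array(s['xy'])*[640,480]
        print(t,round(s['p'],2),px,'circle',rim(s['pixels'],z,st),'ctr',hit('wrist',px,z,st).round(4))
```

```text
4.775 [ 0.58804519 -0.18857552  0.20227174] [ 7.06649150e-01  7.07564051e-01 -8.92583474e-06 -3.03156783e-04] 0.5935687280022094 42.417850848287344
gauge_seat 0.78 [331.392 124.8  ] circle [ 592.5 -114.8   44.9] ctr [ 0.5915 -0.1134  0.012 ]
wide_sleeve_center 0.66 [331.776 124.896] circle [ 589.7 -115.4   19.6] ctr [ 0.5894 -0.1147  0.19  ]
wide_sleeve_center 0.6 [328.896 324.912] circle [ 587.4 -196.7   39.2] ctr [ 0.5887 -0.1954  0.19  ]
```

View pics/w2.png

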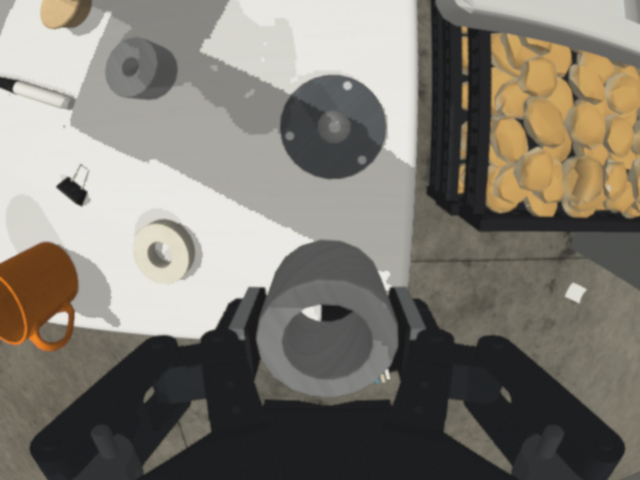

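The picture shows the gauge foot centred at (333,126) with the pin nose at (334,126), and the held sleeve's bore around (327,340). Nothing has slipped.

Run:
```python
from h import *
st=ctrl.get_state()
print(hit('wrist',(334,126),.076,st).round(4))
for q in [(282,341),(372,341),(327,305),(327,378),(258,336),(398,336),(327,275),(327,396)]: print(q,hit('wrist',q,.214,st).round(4))
```

```text
[ 0.5928 -0.1149  0.076 ]
(282, 341) [ 0.5721 -0.1887  0.214 ]
(372, 341) [ 0.6042 -0.1886  0.214 ]
(327, 305) [ 0.5881 -0.1739  0.214 ]
(327, 378) [ 0.5882 -0.2054  0.214 ]
(258, 336) [ 0.5636 -0.1868  0.214 ]
(398, 336) [ 0.6135 -0.1868  0.214 ]
(327, 275) [ 0.5881 -0.1628  0.214 ]
(327, 396) [ 0.5882 -0.2147  0.214 ]
```

apply_moves(
  series=[
    [0.0056,0.06,0,0,0,0],
    [0.0056,0.093,-0.04,0,0,0],
    [0.0056,0.093,-0.075,0,0,0],
    [0.0056,0.093,-0.075,0,0,0],
    [0.0056,0.093,-0.075,0,0,0],
    [0.0056,0.093,-0.075,0,0,0],
  ],
)

```text
time: 5.68
eef_pos: [0.5941, -0.1162, 0.1444]
tcp_rot: [0.707, 0.707, 0.001, 0.002]
contact_force: [0.4, -0.6, -1.1]
opening: 0.597
finger_force: 42.4
```

apply_moves(
  series=[
    [-0.0018,0.0018,-0.02,0,0,0],
    [-0.0018,0.0018,-0.035,0,0,0],
    [-0.0018,0.0018,-0.05,0,0,0],
    [-0.0018,0.0018,-0.065,0,0,0],
    [-0.0018,0.0018,-0.065,0,0,0],
  ],
)

```text
time: 6.3
eef_pos: [0.5906, -0.1138, 0.0885]
tcp_rot: [0.707, 0.707, -0.001, -0.002]
contact_force: [-0.7, -0.3, -1.6]
opening: 0.598
finger_force: 42.4
```

apply_moves(
  series=[
    [0.001,0,-0.02,0,0,0],
    [0.001,0,-0.035,0,0,0],
    [0.001,0,-0.046,0,0,0],
    [0.001,0,-0.052,0,0,0],
    [0.001,0,-0.052,0,0,0],
    [0.001,0,-0.052,0,0,0],
  ],
)

```text
time: 7.05
eef_pos: [0.5928, -0.1143, 0.0492]
tcp_rot: [0.707, 0.707, 0.0, 0.0]
contact_force: [-0.0, -0.0, -0.7]
opening: 0.598
finger_force: 42.4
```

apply_moves(
  series=[
    [0,0,-0.002,0,0,0],
    [0,0,-0.004,0,0,0],
    [0,0,-0.004,0,0,0],
  ],
)

```text
time: 7.42
eef_pos: [0.5927, -0.1142, 0.0462]
tcp_rot: [0.707, 0.707, 0.0, 0.0]
contact_force: [-1.3, 0.6, 2.7]
opening: 0.598
finger_force: 42.7
```

apply_moves(
  series=[
    [0,0,0,0,0,0],
    [0,0,0,0,0,0],
    [0,0,0,0,0,0],
    [0,0,0,0,0,0],
  ],
  jaw=0.75,
)

```text
time: 7.92
eef_pos: [0.5924, -0.1141, 0.0454]
tcp_rot: [0.707, 0.707, -0.0, -0.0]
contact_force: [0.3, -0.3, -0.2]
opening: 0.749
finger_force: 0.0
```

Run:
```python
from h import *
a=ctrl.read_camera('side'); b=ctrl.read_camera('wrist')
save(np.hstack([cv2.resize(a[200:350,290:440],(300,300),interpolation=2),cv2.resize(b,(400,300))]),'s3.png')
```

```text
(no output)
```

View pics/s3.png

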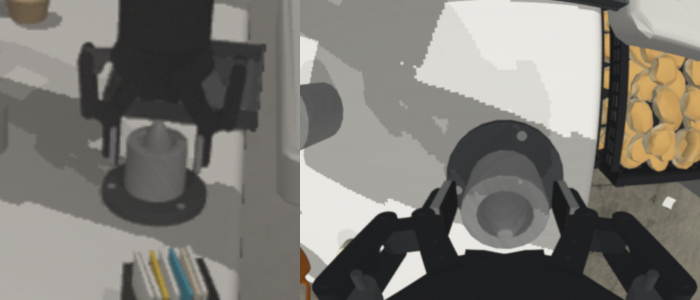

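The crop shows the sleeve upright and flat on the foot with the pin tip through it, so the fit is proven. Now I regrip, lift off and go towards the tray.

apply_moves(
  series=[
    [0,0,0,0,0,0],
    [0,0,0,0,0,0],
    [0,0,0,0,0,0],
    [0,0,0,0,0,0],
    [0,0,0,0,0,0],
    [0,0,0,0,0,0],
  ],
  jaw=0,
)

```text
time: 8.78
eef_pos: [0.5928, -0.1143, 0.0458]
tcp_rot: [0.707, 0.707, 0.0, 0.0]
contact_force: [0.1, -0.7, 2.7]
opening: 0.598
finger_force: 42.0
```

apply_moves(
  series=[
    [0,0,0.03,0,0,0],
    [0,0,0.07,0,0,0],
    [0,0,0.12,0,0,0],
    [0,0,0.17,0,0,0],
    [0,0,0.19,0,0,0],
    [0.01,0.05,0.2,0,0,0],
    [0.01,0.11,0.2,0,0,0],
    [0.01,0.17,0.2,0,0,0],
    [0.01,0.17,0.2,0,0,0],
    [0.01,0.17,0.2,0,0,0],
  ],
)

```text
time: 10.02
eef_pos: [0.5997, 0.0217, 0.204]
tcp_rot: [0.707, 0.707, -0.001, -0.001]
contact_force: [0.6, -0.5, -1.0]
opening: 0.597
finger_force: 42.0
```

Run:
```python
from look import *
st=ctrl.get_state(); im=ctrl.read_camera('wrist'); save(im,'w4.png')
print(st['time'],st['eef_pos'],st['opening'],st['finger_force'])
for s in ctrl.silhouettes('tray_in','wrist')[:2]:
    c=max(cv2.findContours(s['pixels'].astype(np.uint8),0,1)[0],key=cv2.contourArea)[:,0]
    p=np.array([hit('wrist',q.astype(float),.022,st)[:2] for q in c])
    print(s['p'],cv2.minAreaRect((p*1000).astype(np.float32)))
```

```text
10.025 [0.59973613 0.0217142  0.20400874] 0.5969972582809127 42.004572954028845
0.69 ((607.8792114257812, 96.38875579833984), (151.04238891601562, 151.0901641845703), 87.48036193847656)
```

View pics/w4.png

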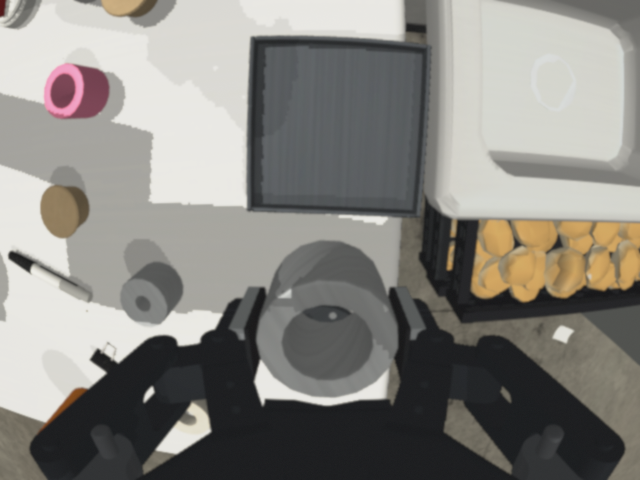

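The sleeve is held upright and the tray is centred at (338,125), which is (0.608, 0.096). Next I lower it into the tray.

apply_moves(
  series=[
    [0.01,0.06,0,0,0,0],
    [0.01,0.0935,0,0,0,0],
    [0.01,0.0935,-0.05,0,0,0],
    [0.01,0.0935,-0.1,0,0,0],
    [0.01,0.0935,-0.15,0,0,0],
    [0.01,0.0935,-0.18,0,0,0],
    [0.01,0.0935,-0.195,0,0,0],
    [0.01,0.0935,-0.195,0,0,0],
    [0.01,0.0935,-0.195,0,0,0],
  ],
)

```text
time: 11.25
eef_pos: [0.6096, 0.0963, 0.051]
tcp_rot: [0.707, 0.707, 0.001, 0.001]
contact_force: [0.3, -0.4, -0.4]
opening: 0.597
finger_force: 42.0
```

Bottom is about 13 mm above the tray floor.

apply_moves(
  series=[
    [0,0,-0.005,0,0,0],
    [0,0,-0.01,0,0,0],
    [0,0,-0.013,0,0,0],
    [0,0,-0.0155,0,0,0],
    [0,0,-0.0155,0,0,0],
  ],
)

```text
time: 11.88
eef_pos: [0.6085, 0.0967, 0.0379]
tcp_rot: [0.707, 0.707, -0.0, -0.0]
contact_force: [-3.1, -0.7, 3.6]
opening: 0.602
finger_force: 42.3
```

apply_moves(
  series=[
    [0,0,0,0,0,0],
    [0,0,0,0,0,0],
    [0,0,0,0,0,0],
    [0,0,0,0,0,0],
  ],
  jaw=0.82,
)

```text
time: 12.38
eef_pos: [0.6084, 0.0967, 0.037]
tcp_rot: [0.707, 0.707, -0.0, -0.0]
contact_force: [-0.4, -0.1, -0.1]
opening: 0.819
finger_force: 0.0
```

apply_moves(
  series=[
    [0,0,0.02,0,0,0],
    [0,0,0.06,0,0,0],
    [0,0,0.11,0,0,0],
    [0,0,0.17,0,0,0],
    [0,0,0.2,0,0,0],
    [0,0,0.2,0,0,0],
    [0,0,0.2,0,0,0],
  ],
)

```text
time: 13.25
eef_pos: [0.6077, 0.0967, 0.1962]
tcp_rot: [0.707, 0.707, -0.001, -0.001]
contact_force: [0.1, 1.1, -0.0]
opening: 0.815
finger_force: 0.0
```

Run:
```python
from h import *
im=ctrl.read_camera('wrist'); save(im,'w5.png')
```

```text
(no output)
```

View pics/w5.png

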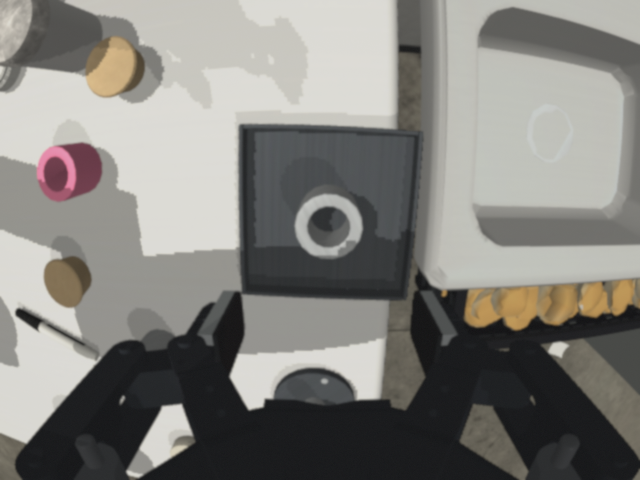

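The sleeve stands upright at (328,226) in the middle of the tray (centre about (329,212)), and the gripper is clear of everything.

```bash
python3 -c "
from plant import ctrl; print(ctrl.sign_off())"
```

```text
the job is handed in; nothing more can be done
None
```

The wide-bored sleeve went fully down the gauge pin onto the foot, came off again, and now stands upright near the middle of the tray; the narrow one was never touched, and the job is handed in (no verdict was returned).

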